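# Release the battery tray of the lit reader

## Robot

A 6-joint arm with a two-finger parallel gripper is mounted at the origin on the work surface. World frame = base frame: x ahead of the robot, y to its left, z up, the work surface at z = 0. Lengths are in mm, angles in rad, forces in N, time in s.
With the tool pointing down it reaches from about 300 to 950 mm from the base axis. Payload 3.1 kg.
Tool frame: the origin (TCP) lies where the fingers leave the gripper's body, on its centre line; the fingertips stand 73 mm ahead of it and the grasp point (between the pads) lies 54 mm ahead of it; z points along the fingers, y is the line along which they close (so a half turn about z gives the same grasp; the last joint's range is limited). The gripper opens to 85 mm and grips with 20 to 120 N. Pads are 22 mm wide; open, the fingers measure 114 mm over their backs; the gripper's body (76 mm by 85 mm) begins 54 mm behind the grasp point. The pads swing forward as they close: fully open they stand 13 mm farther back than shut.
Start: joints at [1.072, 0.308, 1.634, -0, 1.2, -0.07], TCP at [259.888, 568.411, 303.872] pointing down, gripper open.
Joint ranges: [-3.06, 3.06], [-0.79, 1.96], [0.05, 2.63], [-1.19, 4.34], [0.05, 2.64], [-2.94, 2.94]. Speed limits (rad/s): [2.79, 2.79, 3.14, 3.14, 3.14, 3.14].

## Interface

Orientations are given as a unit quaternion [x, y, z, w].
In Python, from station import robot gives the robot as it stands. The module is installed in compiled form; this text tells all that it offers.
- The arm moves only by the tool drive_tool, never from a script. Its argument "commands" is a list of rows, each an object of numbers: "hand": the gripper's target within -1 to 1 (fully open at 1, half-way at 0, shut at -1); "tx", "ty", "tz": the shift along the tool's x, y, z scaled (see below); "spin": the turn about the tool's z scaled (see below). In form: [{"hand": .., "tx": .., "ty": .., "tz": .., "spin": ..}, ...]. A call has 1 to 12 rows; each row is the pose to reach, as a shift and turn from the pose commanded when the call began, along the tool's axes at that moment; what a row does not reach only later rows make up. The controller multiplies each number of a shift by 0.4 m and each number of a turn by 120 degrees. A row lasts 1/10 s, in which the tool goes at most 50 mm and 8.59 degrees, less where a joint would pass 70% of its speed; a pose out of reach is approached as far as the arm can. A call with a number of a shift or a turn outside -1 to 1 is refused whole. A call with a gripper value outside its range is refused whole. The fingers move at their own pace and stop on an object; "newtons" is the grip in N (left out, the last holds). Time passes only in rows, so rows that repeat a pose let the fingers close. It gives the time, the measured TCP pose, the force, the opening and the grip force at its end, in the units of the state.
- robot.sense(): the state, without advancing time (a new reading comes with each control period).
- robot.snapshot(name): name is "side" or "top"; returns a dict with "frame" (480x640x3 uint8, red, green, blue), "intrinsics" (3x3 intrinsics, pixels), "xyz" and "attitude" of the camera in the world. Camera axes: x right, y up, looking along -z (the intrinsics and any distortion apply to the point x, -y, -z); pixel columns grow to the right and rows downward; lengths in mm; the calibration is good to about 2 mm. A picture is of the moment at which its call begins. There is no depth.
- robot.hand_in(): hands the job in; it is judged then, once.
The state is a dict: "time_s": time; "q": joint angles; "joint_velocities": joint speeds; "tau": joint torques, N m; "tcp_pos": TCP position; "ee_rot": TCP orientation; "wrist_force": force on the tool from outside, world axes, zero at the start; "ft_torque": the same for the moment, N m; "opening": finger opening in mm; "finger_force": force on a finger pad.
Only numpy, scipy, OpenCV 4.12 (cv2) and the standard library are available. Lean on these libraries where they do the work, as an engineer would, in place of code of your own. Each camera call takes 0.05 s, during which the arm holds its last target. There are 200 camera calls.

## Task

Take the orange-handled release key out of its metal stand, push its thin rod down through the white-ringed hole of the reader whose screen glows green, so that the hidden catch lets the battery tray spring out, and then put the key back upright in its stand. Leave the tray of the reader with the dark screen shut.

Things in the scene. Friction and masses are not known exactly. Their poses are not given: they have to be found in the camera images.
- key: Release key, loose, upright in the stand. From the bottom: steel rod 8 mm thick and 55 mm long, flat steel guard disc 48 mm across and 4 mm thick, round orange handle 22 mm thick and 60 mm long (59 to 119 mm above the tip). About 70 g. Origin: the rod's lower tip; z points up the axis to the handle. Its yaw does not matter.
- stand_hole (a point): Centre of the mouth of the upright round hole (28 mm wide, right through) in the key's stand, a fixed aluminium block 66 x 66 x 65 mm; the point lies in its top face, 65 mm above the bench. With the key home its guard disc rests on this face, the tip 55 mm below the point.
- green_hole (a point): Mouth centre of the 28 mm hole (white ring) in the flat top, 80 mm above the bench, of the fixed black reader with the green screen; z up, x from the case's yellow tray front to its back. A sprung catch pad lies 40 mm below; 7 mm down (about 5 N) it frees the tray, its stop is at 18 mm (8 N). With the key's guard disc on the case its tip is 55 mm below this point, which frees the tray amply.
- green_tray (a joint): How far the battery tray of the green-lit reader is out, m: 0 shut, 0.060 fully out. Once freed, its spring drives it out in about a second, along the case's -x (roughly towards the robot), away from the hole. The case is 150 (x) by 110 by 80 mm, the hole 40 mm behind its centre, the screen in front of it.
- dark_tray (a joint): The same for the other reader, equal in all but its dark screen: 0 shut. It is to stay shut.
There are look-alikes about, which are no part of the job. Leave any pink or purple look-alike of the part that bears stand_hole alone.

How it is judged:
By the outcome, as a careful person would: the job done as asked, in the order asked, and still so for the second after the job is handed in, with the robot touching nothing.
It also fails if it takes over 54 s, if anything falls off the work surface, if the arm or the gripper's body presses on something with over 40 N, if the wrist force passes 120 N, or if a joint passes its speed limit or range.

## Working session

There is one attempt and no reset: what is moved stays moved. The work goes in short steps, Python scripts to look and compute and a tool call to move; the robot and the scene stay as the last step left them, time stands still between calls to the robot, and variables do not carry over. Pictures are saved under pics/ and viewed, at most 10 in all, crops included, and the job is handed in when it is done.

Besides the shell and the picture viewer there is one more tool, called after "Call:" as a command line: name --argument value ..., lists and objects as JSON in quotes. drive_tool: Moves the arm, as the interface text tells. Its arguments: {"type":"object","properties":{"commands":{"type":"array","items":{"type":"object","properties":{"hand":{"type":"number"},"tx":{"type":"number"},"ty":{"type":"number"},"tz":{"type":"number"},"spin":{"type":"number"}}}},"newtons":{"type":"number"}},"required":["commands"]}

```bash
mkdir -p pics
cat > h.py <<'E'
import numpy as np, cv2
from scipy.spatial.transform import Rotation as R
from station import robot
def snap(n,f):
    s=robot.snapshot(n); cv2.imwrite(f'pics/{f}.png',s['frame'][:,:,::-1]); np.save(f'pics/{f}.npy',s,allow_pickle=True); return s
def load(f): return np.load(f'pics/{f}.npy',allow_pickle=True).item()
def rot(s):
    a=np.array(s['attitude'],float); return a if a.shape==(3,3) else R.from_quat(a).as_matrix()
def px2w(s,u,v,z):
    K=np.array(s['intrinsics']); d=np.linalg.solve(K,[u,v,1.]); d=rot(s)@(d*[1,-1,-1]); c=np.array(s['xyz'],float)
    return c+d*(z-c[2])/d[2]
def w2px(s,p):
    q=rot(s).T@(np.array(p,float)-np.array(s['xyz']))*[1,-1,-1]; q=np.array(s['intrinsics'])@q; return q[:2]/q[2]
E
python3 - <<'E'
from h import *
for n in('top','side'):
    s=snap(n,n+'0'); print({k:s[k] for k in s if k!='frame'})
print(robot.sense())
E
```

```text
{'intrinsics': array([[509.23228223,   0.        , 313.93122052],
       [  0.        , 509.23228223, 242.93204611],
       [  0.        ,   0.        ,   1.        ]]), 'xyz': array([374.37043671, -53.70153589, 964.0603769 ]), 'attitude': array([-0.05580687,  0.05446654,  0.70747875, -0.70241926])}
{'intrinsics': array([[492.24966897,   0.        , 319.55791779],
       [  0.        , 492.24966897, 245.8678238 ],
       [  0.        ,   0.        ,   1.        ]]), 'xyz': array([ 322.64758951, -674.45240977,  824.95944121]), 'attitude': array([ 0.34447934, -0.05537968, -0.1489142 ,  0.9252522 ])}
{'time_s': 0.1, 'q': array([ 1.07230760e+00,  3.08935527e-01,  1.63508033e+00, -2.02434948e-05,
        1.19972382e+00, -6.97058884e-02]), 'joint_velocities': array([ 2.74415938e-04, -2.83657014e-03, -3.77316476e-03,  3.96816383e-04,
        4.88361377e-04,  4.63944382e-05]), 'tau': array([-2.83380878e-04, -4.16413343e+01, -2.77643216e+01, -1.78950222e-04,
        4.07706466e-03, -2.83609450e-05]), 'tcp_pos': array([259.59266447, 567.8685045 , 302.74077201]), 'ee_rot': array([ 2.12749099e-01,  9.77106273e-01, -1.03312352e-03, -2.91844963e-04]), 'wrist_force': array([0.4616318 , 0.70124934, 0.10254101]), 'ft_torque': array([ 0.00501698, -0.01978399,  0.01437779]), 'finger_force': 0.0, 'opening': 85.34068238253113}
```

View pics/top0.png

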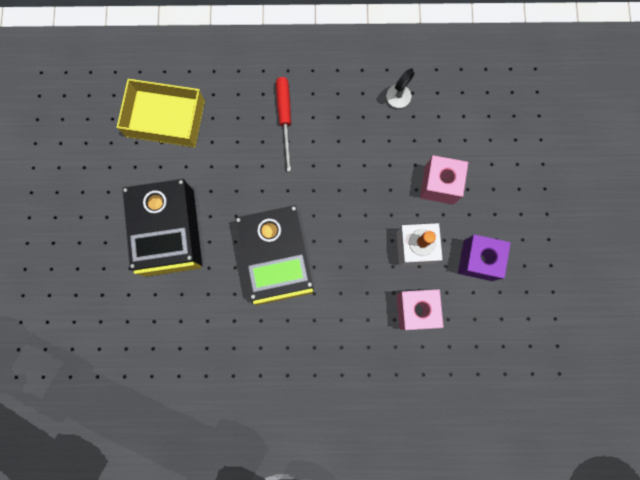

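View pics/side0.png

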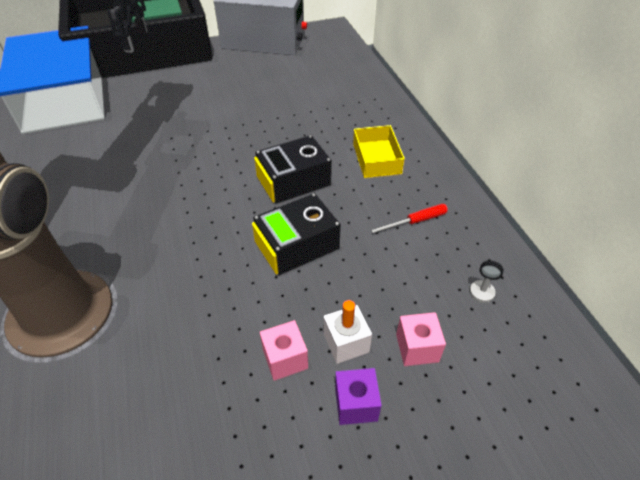

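Top view: the stand with the key is at about (422,243), the green reader's ring at (269,230), the dark reader's ring at (154,202), with two pink and one purple decoy around the stand. The side view agrees: stand (347,335), green ring (313,213).

Run:
```python
from h import *
def blob(s,box,f):
    x0,y0,x1,y1=box; im=s['frame'][y0:y1,x0:x1]; hsv=cv2.cvtColor(im,cv2.COLOR_RGB2HSV); m=f(hsv).astype(np.uint8)
    n,l,st,c=cv2.connectedComponentsWithStats(m); i=1+np.argmax(st[1:,4]); 
    pts=np.argwhere(l==i)[:,::-1]+[x0,y0]
    return pts
orange=lambda h:(h[...,0]<18)&(h[...,1]>150)&(h[...,2]>90)
white=lambda h:(h[...,1]<50)&(h[...,2]>130)
t,s=load('top0'),load('side0')
# ring: white, hull centre
for n,c,b in(('top',t,(252,212,287,248)),('side',s,(298,202,330,226))):
    p=blob(c,b,white); e=cv2.fitEllipse(cv2.convexHull(p.astype(np.int32))); print(n,'ring',e,px2w(c,*e[0],80))
p=blob(t,(410,215,450,260),orange); print('orange top',p.min(0),p.max(0),len(p))
p2=blob(s,(330,290,365,330),orange); print('orange side',p2.min(0),p2.max(0))
p=blob(t,(395,215,450,270),white); r=cv2.minAreaRect(p.astype(np.int32)); print('stand',r); 
for q in cv2.boxPoints(r): print(px2w(t,*q,65).round(1))
C=px2w(t,*r[0],65); print('C',C, 'pred handle top', w2px(t,C+[0,0,64]), w2px(s,C+[0,0,64]), 'disc',w2px(s,C+[0,0,4]))
# green screen dir
g=lambda h:(abs(h[...,0].astype(int)-55)<20)&(h[...,1]>120)&(h[...,2]>120)
p=blob(t,(240,250,315,300),g); print('screen',px2w(t,*p.mean(0),80))
big=cv2.resize(t['frame'][205:275,390:460],(560,560),interpolation=cv2.INTER_CUBIC)
big2=cv2.resize(s['frame'][290:365,315:385],(0,0),fx=7,fy=7,interpolation=cv2.INTER_CUBIC)[:,:240*2]
cv2.imwrite('pics/c1.png',cv2.resize(np.hstack([big[:525],big2[:525]]),(792,400))[:,:,::-1])
```

```text
top ring ((268.8344421386719, 229.6844024658203), (23.43439483642578, 23.639009475708008), 106.54446411132812) [537.7741046   26.92129492  80.        ]
side ring ((312.747314453125, 213.25991821289062), (14.882160186767578, 19.823017120361328), 88.98548889160156) [539.55690258  28.38991987  80.        ]
orange top [421 232] [434 246] 133
orange side [343 300] [354 327]
stand ((421.8604736328125, 242.3494415283203), (38.210269927978516, 39.1037712097168), 86.98721313476562)
[ 548.6 -209.8   65. ]
[ 551.9 -280.1   65. ]
[ 482.8 -280.5   65. ]
[ 479.6 -211.    65. ]
C [ 515.51067481 -245.32298737   65.        ] pred handle top [429.82614968 236.32098595] [348.28129782 305.63623933] disc [346.80009032 324.54594879]
screen [461.3642395   11.40294099  80.        ]
```

View pics/c1.png

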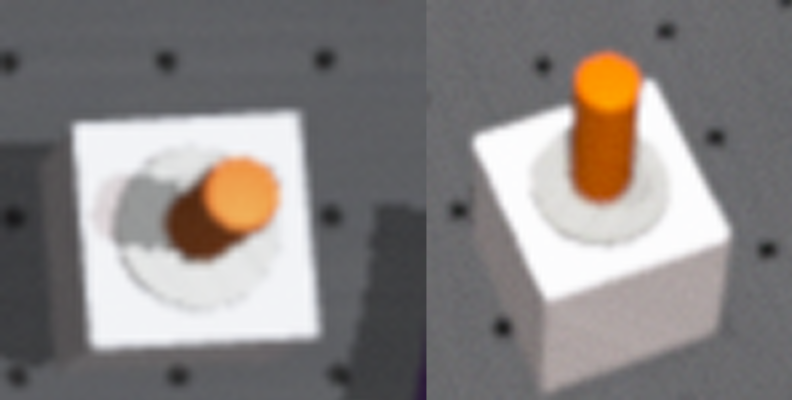

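Call:
drive_tool --commands '[{"hand": 1,"tx": -0.71,"ty": -0.79,"tz": 0,"spin": -0.205},{"hand": 1,"tx": -0.71,"ty": -0.79,"tz": 0,"spin": -0.205},{"hand": 1,"tx": -0.71,"ty": -0.79,"tz": 0,"spin": -0.205},{"hand": 1,"tx": -0.71,"ty": -0.79,"tz": 0,"spin": -0.205},{"hand": 1,"tx": -0.71,"ty": -0.79,"tz": 0,"spin": -0.205},{"hand": 1,"tx": -0.71,"ty": -0.79,"tz": 0,"spin": -0.205},{"hand": 1,"tx": -0.71,"ty": -0.79,"tz": 0,"spin": -0.205},{"hand": 1,"tx": -0.71,"ty": -0.79,"tz": 0,"spin": -0.205},{"hand": 1,"tx": -0.71,"ty": -0.79,"tz": 0,"spin": -0.205},{"hand": 1,"tx": -0.71,"ty": -0.79,"tz": 0,"spin": -0.205},{"hand": 1,"tx": -0.71,"ty": -0.79,"tz": 0,"spin": -0.205},{"hand": 1,"tx": -0.71,"ty": -0.79,"tz": 0,"spin": -0.205}]'

```text
time_s: 1.3
tcp_pos: [386.5, 163.7, 303.7]
ee_rot: [-0.001, 1.0, 0.0, -0.0]
wrist_force: [0.2, 0.2, 0.0]
opening: 85.2
finger_force: 0.0
```

Call:
drive_tool --commands '[{"hand": 1,"tx": -0.3225,"ty": -1,"tz": 0.1},{"hand": 1,"tx": -0.3225,"ty": -1,"tz": 0.1},{"hand": 1,"tx": -0.3225,"ty": -1,"tz": 0.1},{"hand": 1,"tx": -0.3225,"ty": -1,"tz": 0.1},{"hand": 1,"tx": -0.3225,"ty": -1,"tz": 0.1},{"hand": 1,"tx": -0.3225,"ty": -1,"tz": 0.1},{"hand": 1,"tx": -0.3225,"ty": -1,"tz": 0.1},{"hand": 1,"tx": -0.3225,"ty": -1,"tz": 0.1},{"hand": 1,"tx": -0.3225,"ty": -1,"tz": 0.1},{"hand": 1,"tx": -0.3225,"ty": -1,"tz": 0.1},{"hand": 1,"tx": -0.3225,"ty": -1,"tz": 0.1},{"hand": 1,"tx": -0.3225,"ty": -1,"tz": 0.1}]'

```text
invalid input
```

Run:
```python
from h import *
s=snap('side','side1'); a=robot.sense(); print(a['tcp_pos'],a['ee_rot'],a['q'])
im=s['frame'][150:400,200:500]; cv2.imwrite('pics/side1c.png',cv2.resize(im,(720,600),interpolation=cv2.INTER_CUBIC)[:,:,::-1])
p=a['tcp_pos']; print(w2px(s,p),w2px(s,p-[0,0,73]))
```

```text
[386.40659451 163.91093513 303.69815497] [-1.03884077e-03  9.99999408e-01  1.69355554e-04 -2.77191461e-04] [ 2.97078706e-01 -1.03375297e-01  2.08822350e+00  5.30440804e-04
  1.15717596e+00 -1.27600861e+00]
[212.19308705  99.22201172] [218.22774885 131.35843198]
```

View pics/side1c.png

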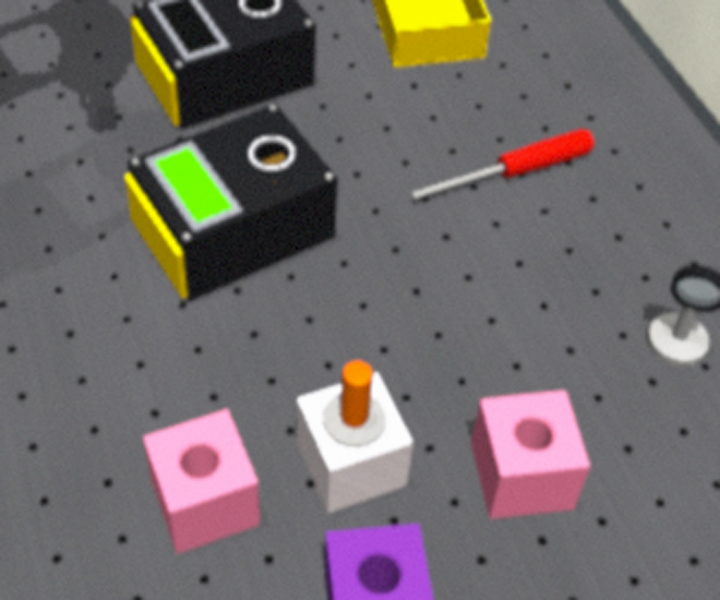

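The crop shows the scene unchanged and the arm not yet there, because the call was refused. I think each row needs every field.

Call:
drive_tool --commands '[{"hand": 1,"tx": -0.32,"ty": -1,"tz": 0.1,"spin": 0},{"hand": 1,"tx": -0.32,"ty": -1,"tz": 0.1,"spin": 0},{"hand": 1,"tx": -0.32,"ty": -1,"tz": 0.1,"spin": 0},{"hand": 1,"tx": -0.32,"ty": -1,"tz": 0.1,"spin": 0},{"hand": 1,"tx": -0.32,"ty": -1,"tz": 0.1,"spin": 0},{"hand": 1,"tx": -0.32,"ty": -1,"tz": 0.1,"spin": 0},{"hand": 1,"tx": -0.32,"ty": -1,"tz": 0.1,"spin": 0},{"hand": 1,"tx": -0.32,"ty": -1,"tz": 0.1,"spin": 0},{"hand": 1,"tx": -0.32,"ty": -1,"tz": 0.1,"spin": 0},{"hand": 1,"tx": -0.32,"ty": -1,"tz": 0.1,"spin": 0},{"hand": 1,"tx": -0.32,"ty": -1,"tz": 0.1,"spin": 0},{"hand": 1,"tx": -0.32,"ty": -1,"tz": 0.1,"spin": 0}]'

```text
time_s: 2.55
tcp_pos: [514.9, -235.0, 263.5]
ee_rot: [-0.001, 1.0, 0.001, -0.001]
wrist_force: [-0.5, 0.0, 0.0]
opening: 85.5
finger_force: 0.0
```

Call:
drive_tool --commands '[{"hand": 1,"tx": -0.001,"ty": -0.026,"tz": 0,"spin": 0},{"hand": 1,"tx": -0.001,"ty": -0.026,"tz": 0,"spin": 0},{"hand": 1,"tx": -0.001,"ty": -0.026,"tz": 0.05,"spin": 0},{"hand": 1,"tx": -0.001,"ty": -0.026,"tz": 0.1,"spin": 0},{"hand": 1,"tx": -0.001,"ty": -0.026,"tz": 0.15,"spin": 0},{"hand": 1,"tx": -0.001,"ty": -0.026,"tz": 0.2,"spin": 0},{"hand": 1,"tx": -0.001,"ty": -0.026,"tz": 0.24,"spin": 0},{"hand": 1,"tx": -0.001,"ty": -0.026,"tz": 0.266,"spin": 0},{"hand": 1,"tx": -0.001,"ty": -0.026,"tz": 0.266,"spin": 0},{"hand": 1,"tx": -0.001,"ty": -0.026,"tz": 0.266,"spin": 0}]'

```text
time_s: 3.55
tcp_pos: [515.7, -247.4, 157.9]
ee_rot: [-0.0, 1.0, -0.0, 0.0]
wrist_force: [0.3, -1.2, -0.2]
opening: 85.4
finger_force: 0.0
```

Run:
```python
from h import *
s=snap('side','side2');t=snap('top','top2'); a=robot.sense(); print(a['tcp_pos'],a['ee_rot'],a['wrist_force'])
f=lambda s,c:cv2.resize(s['frame'][c[1]-50:c[1]+50,c[0]-35:c[0]+35],(400,571),interpolation=cv2.INTER_CUBIC)
cv2.imwrite('pics/c2.png',np.hstack([f(t,(425,240)),f(s,(347,310))])[:,:,::-1])
```

```text
[ 516.19846423 -247.78286563  158.68887959] [-2.98319585e-04  9.99999318e-01 -5.62978638e-04  9.78962886e-04] [-0.65634835 -0.30204814 -0.6547481 ]
```

View pics/c2.png

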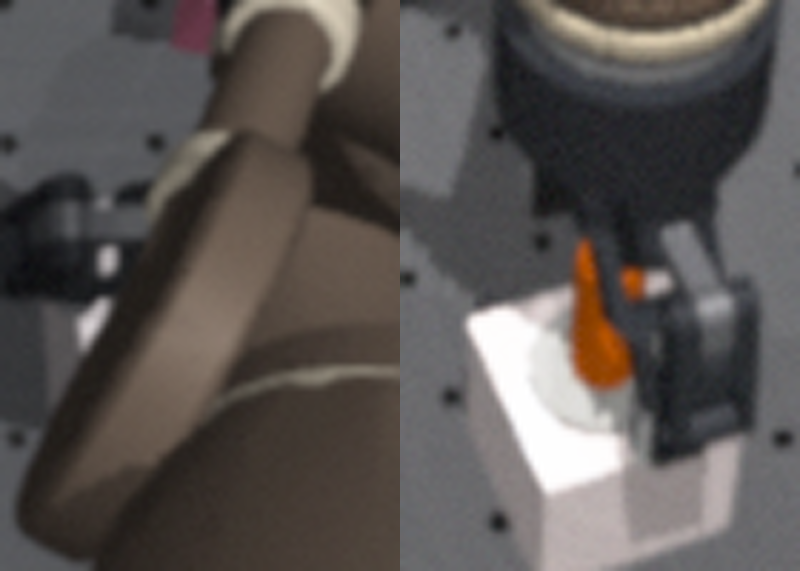

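Both views show the open fingers straddling the handle. In the side crop the near finger is at about px (363,325), with the handle at (348,320). I'll check that projection before closing.

Run:
```python
from h import *
s=load('side2'); 
for x in(505,516,527): print(x,w2px(s,[x,-247.5-42,158-60]),w2px(s,[x,-247.5-55,158-60]))
```

```text
505 [350.80731657 338.54348148] [353.56882174 345.07480717]
516 [356.92667151 336.73987135] [359.74078435 343.23549917]
527 [363.0128     334.94605433] [365.87890608 341.40627609]
```

Run:
```python
from h import *
s=load('side2'); k=6; x0,y0=290,250
im=cv2.resize(s['frame'][y0:y0+100,x0:x0+130],None,fx=k,fy=k,interpolation=cv2.INTER_CUBIC)[:,:,::-1].copy()
P=lambda p:tuple(int(v) for v in (w2px(s,p)-[x0,y0]+.5)*k)
T=np.array([516,-247.6,158.3])
def box(lo,hi,col):
    c=[T+[a,b,d] for a in(lo[0],hi[0]) for b in(lo[1],hi[1]) for d in(lo[2],hi[2])]
    for i in range(8):
        for j in range(i):
            if bin(i^j).count('1')==1: cv2.line(im,P(c[i]),P(c[j]),col,1)
box((-11,-57,-60),(11,-42.7,-30),(0,255,0)); box((-11,42.7,-60),(11,57,-30),(0,255,0))
box((-38,-42.5,0),(38,42.5,60),(255,255,0))
cv2.line(im,P(T),P(T-[0,0,54]),(0,0,255),1)
cv2.imwrite('pics/c3.png',im)
```

```text
(no output)
```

View pics/c3.png

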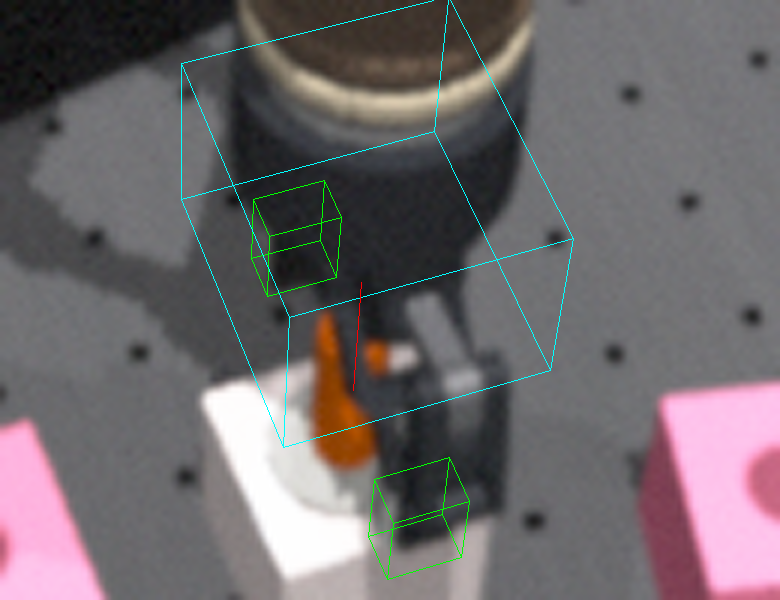

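The overlay shows the near finger a few mm towards +x of where I predicted (px 448,530 against 424,567), while the gripper body agrees. I'll hedge by shifting x by −5 mm and y by +2.4 mm. The pads are wide enough to allow for that. Then I'll close gently.

Call:
drive_tool --commands '[{"hand": 1,"tx": 0.012,"ty": 0.006,"tz": 0,"spin": 0},{"hand": 0,"tx": 0.012,"ty": 0.006,"tz": 0,"spin": 0},{"hand": -0.2,"tx": 0.012,"ty": 0.006,"tz": 0,"spin": 0},{"hand": -0.4,"tx": 0.012,"ty": 0.006,"tz": 0,"spin": 0},{"hand": -0.6,"tx": 0.012,"ty": 0.006,"tz": 0,"spin": 0},{"hand": -0.8,"tx": 0.012,"ty": 0.006,"tz": 0,"spin": 0},{"hand": -1,"tx": 0.012,"ty": 0.006,"tz": 0,"spin": 0},{"hand": -1,"tx": 0.012,"ty": 0.006,"tz": 0,"spin": 0},{"hand": -1,"tx": 0.012,"ty": 0.006,"tz": 0,"spin": 0},{"hand": -1,"tx": 0.012,"ty": 0.006,"tz": 0,"spin": 0}]' --newtons 40

```text
time_s: 4.65
tcp_pos: [510.9, -245.1, 157.7]
ee_rot: [-0.0, 1.0, -0.0, 0.0]
wrist_force: [0.4, -0.2, 1.8]
opening: 21.1
finger_force: 39.1
```

Run:
```python
from h import *
s=snap('side','side3'); a=robot.sense(); print(a['tcp_pos'],a['opening'],a['finger_force'],a['wrist_force'])
k=6; x0,y0=300,260
im=cv2.resize(s['frame'][y0:y0+100,x0:x0+100],None,fx=k,fy=k,interpolation=cv2.INTER_CUBIC)[:,:,::-1].copy()
P=lambda p:tuple(int(v) for v in (w2px(s,p)-[x0,y0]+.5)*k)
T=a['tcp_pos']
for dx in(-11,11):
  cv2.line(im,P(T+[dx,-22,-45]),P(T+[dx,-22,-73]),(0,255,0),1)
cv2.line(im,P(T),P(T-[0,0,73]),(0,0,255),1)
cv2.imwrite('pics/c4.png',im)
```

```text
[ 510.85192547 -245.12995147  157.69246535] 21.121027927175017 39.0752774477005 [0.05326739 0.08588517 2.04004875]
```

View pics/c4.png

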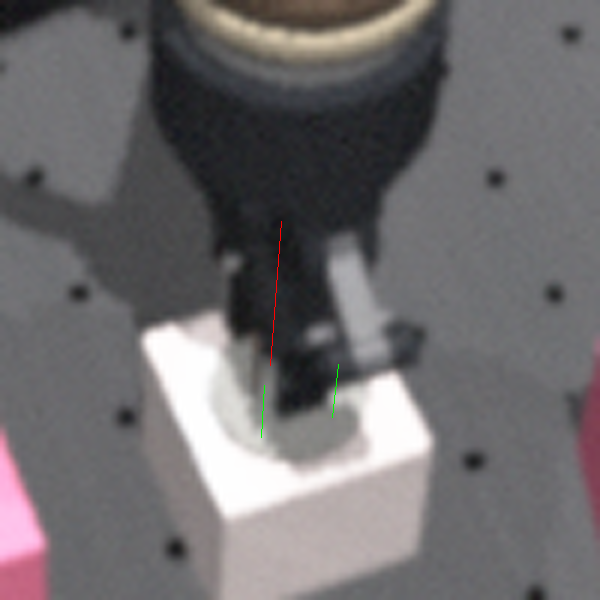

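The key is gripped (opening 21.1 mm at 39 N), with the disc still seated and centred around px (288,400). Next I lift it.

Call:
drive_tool --commands '[{"hand": -1,"tx": 0,"ty": 0,"tz": -0.02,"spin": 0},{"hand": -1,"tx": 0,"ty": 0,"tz": -0.05,"spin": 0},{"hand": -1,"tx": 0,"ty": 0,"tz": -0.08,"spin": 0},{"hand": -1,"tx": 0,"ty": 0,"tz": -0.11,"spin": 0},{"hand": -1,"tx": 0,"ty": 0,"tz": -0.15,"spin": 0},{"hand": -1,"tx": 0,"ty": 0,"tz": -0.19,"spin": 0},{"hand": -1,"tx": 0,"ty": 0,"tz": -0.23,"spin": 0},{"hand": -1,"tx": 0,"ty": 0,"tz": -0.26,"spin": 0},{"hand": -1,"tx": 0,"ty": 0,"tz": -0.29,"spin": 0},{"hand": -1,"tx": 0,"ty": 0,"tz": -0.3,"spin": 0},{"hand": -1,"tx": 0,"ty": 0,"tz": -0.3,"spin": 0}]'

```text
time_s: 5.8
tcp_pos: [510.9, -245.2, 278.3]
ee_rot: [-0.0, 1.0, -0.0, 0.001]
wrist_force: [-0.5, 0.4, -1.2]
opening: 20.9
finger_force: 39.1
```

Call:
drive_tool --commands '[{"hand": -1,"tx": -0.003,"ty": 0.03,"tz": 0,"spin": 0},{"hand": -1,"tx": -0.008,"ty": 0.1,"tz": 0,"spin": 0},{"hand": -1,"tx": -0.015,"ty": 0.18,"tz": 0,"spin": 0},{"hand": -1,"tx": -0.022,"ty": 0.26,"tz": 0,"spin": 0},{"hand": -1,"tx": -0.029,"ty": 0.34,"tz": 0,"spin": 0},{"hand": -1,"tx": -0.036,"ty": 0.42,"tz": 0,"spin": 0},{"hand": -1,"tx": -0.043,"ty": 0.5,"tz": 0,"spin": 0},{"hand": -1,"tx": -0.05,"ty": 0.58,"tz": 0,"spin": 0},{"hand": -1,"tx": -0.056,"ty": 0.64,"tz": 0,"spin": 0},{"hand": -1,"tx": -0.056,"ty": 0.67,"tz": 0,"spin": 0},{"hand": -1,"tx": -0.056,"ty": 0.681,"tz": 0,"spin": 0},{"hand": -1,"tx": -0.056,"ty": 0.681,"tz": 0,"spin": 0}]'

```text
time_s: 7.0
tcp_pos: [532.4, 27.6, 276.9]
ee_rot: [-0.001, 1.0, -0.0, -0.001]
wrist_force: [0.2, 0.4, -0.2]
opening: 21.0
finger_force: 39.2
```

Run:
```python
from h import *
s=snap('side','side4'); a=robot.sense(); T=a['tcp_pos']; print(T,a['opening'],a['wrist_force'])
k=6; x0,y0=270,140
im=cv2.resize(s['frame'][y0:y0+100,x0:x0+100],None,fx=k,fy=k,interpolation=cv2.INTER_CUBIC)[:,:,::-1].copy()
P=lambda p:tuple(int(v) for v in (w2px(s,p)-[x0,y0]+.5)*k)
A=T+[4.6,0,-148]; A[2]=T[2]-147.7  # tip
cv2.circle(im,P(A),4,(0,0,255),1); cv2.line(im,P(A+[0,0,55]),P(A),(0,0,255),1)
D=[P(A+[24*np.cos(t),24*np.sin(t),55]) for t in np.linspace(0,6.28,40)]
cv2.polylines(im,[np.array(D)],True,(0,255,255),1)
R_=[P(np.array([538,27.2,80])+[14*np.cos(t),14*np.sin(t),0]) for t in np.linspace(0,6.28,40)]
cv2.polylines(im,[np.array(R_)],True,(0,255,0),1)
cv2.imwrite('pics/c5.png',im); print(A)
```

```text
[532.58419327  27.03949705 277.09824687] 20.950690203912604 [ 0.19561551  0.90951902 -1.39843171]
[537.18419327  27.03949705 129.39824687]
```

View pics/c5.png

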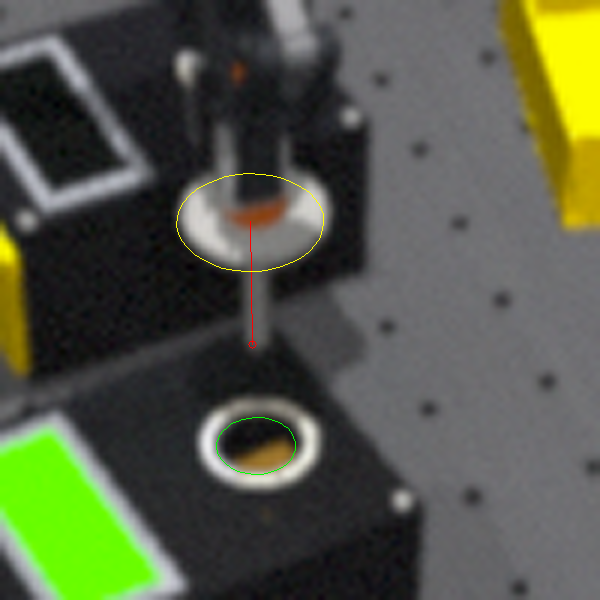

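The view shows the key upright, with its tip at px (257,345) and the hole at (260,442). The overlay agrees within about 1 px, so I push down.

Call:
drive_tool --commands '[{"hand": -1,"tx": -0.002,"ty": 0,"tz": 0.02,"spin": 0},{"hand": -1,"tx": -0.002,"ty": 0,"tz": 0.05,"spin": 0},{"hand": -1,"tx": -0.002,"ty": 0,"tz": 0.08,"spin": 0},{"hand": -1,"tx": -0.002,"ty": 0,"tz": 0.11,"spin": 0},{"hand": -1,"tx": -0.002,"ty": 0,"tz": 0.14,"spin": 0},{"hand": -1,"tx": -0.002,"ty": 0,"tz": 0.17,"spin": 0},{"hand": -1,"tx": -0.002,"ty": 0,"tz": 0.2,"spin": 0},{"hand": -1,"tx": -0.002,"ty": 0,"tz": 0.22,"spin": 0},{"hand": -1,"tx": -0.002,"ty": 0,"tz": 0.24,"spin": 0},{"hand": -1,"tx": -0.002,"ty": 0,"tz": 0.254,"spin": 0},{"hand": -1,"tx": -0.002,"ty": 0,"tz": 0.254,"spin": 0},{"hand": -1,"tx": -0.002,"ty": 0,"tz": 0.254,"spin": 0}]' --newtons 60

```text
time_s: 8.25
tcp_pos: [533.7, 27.5, 176.4]
ee_rot: [-0.0, 1.0, 0.0, -0.0]
wrist_force: [-3.0, 1.2, 4.5]
opening: 20.4
finger_force: 59.1
```

Call:
drive_tool --commands '[{"hand": -1,"tx": 0,"ty": 0,"tz": 0,"spin": 0},{"hand": -1,"tx": 0,"ty": 0,"tz": 0,"spin": 0},{"hand": -1,"tx": 0,"ty": 0,"tz": 0,"spin": 0},{"hand": -1,"tx": 0,"ty": 0,"tz": 0,"spin": 0},{"hand": -1,"tx": 0,"ty": 0,"tz": 0,"spin": 0},{"hand": -1,"tx": 0,"ty": 0,"tz": 0,"spin": 0},{"hand": -1,"tx": 0,"ty": 0,"tz": 0,"spin": 0},{"hand": -1,"tx": 0,"ty": 0,"tz": 0,"spin": 0},{"hand": -1,"tx": 0,"ty": 0,"tz": 0,"spin": 0},{"hand": -1,"tx": 0,"ty": 0,"tz": 0,"spin": 0}]'

```text
time_s: 9.25
tcp_pos: [533.7, 27.5, 175.9]
ee_rot: [-0.0, 1.0, 0.0, 0.0]
wrist_force: [-2.4, 1.3, 4.7]
opening: 20.8
finger_force: 59.2
```

Run:
```python
from h import *
s=snap('side','side5'); a=robot.sense(); T=a['tcp_pos']; print(T,a['opening'],a['wrist_force'])
cv2.imwrite('pics/c6.png',cv2.resize(s['frame'][130:280,210:360],(600,600),interpolation=cv2.INTER_CUBIC)[:,:,::-1])
```

```text
[533.67914871  27.42147456 175.87014058] 20.53877637636517 [-2.30827296  1.10330542  5.1148579 ]
```

View pics/c6.png

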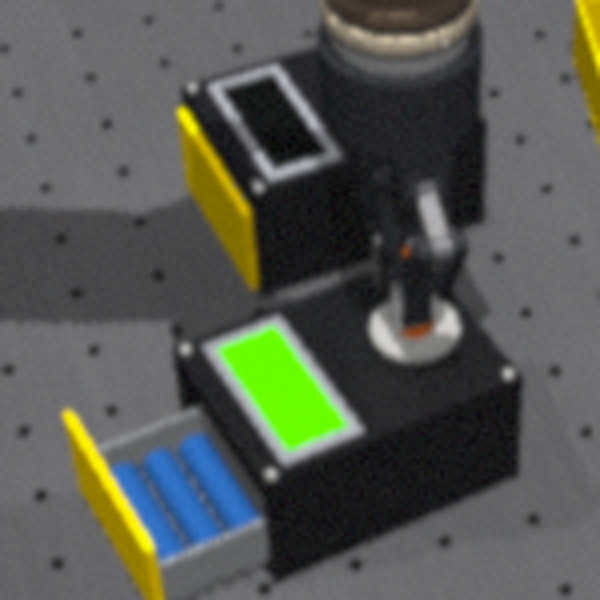

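The tray is fully out (yellow front at px (110,500)) and the dark reader's tray is still shut. Now I lift the key and carry it back.

Call:
drive_tool --commands '[{"hand": -1,"tx": 0,"ty": 0,"tz": -0.02,"spin": 0},{"hand": -1,"tx": 0,"ty": 0,"tz": -0.05,"spin": 0},{"hand": -1,"tx": 0,"ty": 0,"tz": -0.08,"spin": 0},{"hand": -1,"tx": 0,"ty": 0,"tz": -0.11,"spin": 0},{"hand": -1,"tx": 0,"ty": 0,"tz": -0.14,"spin": 0},{"hand": -1,"tx": 0,"ty": 0,"tz": -0.17,"spin": 0},{"hand": -1,"tx": 0,"ty": 0,"tz": -0.2,"spin": 0},{"hand": -1,"tx": 0,"ty": 0,"tz": -0.23,"spin": 0},{"hand": -1,"tx": 0,"ty": 0,"tz": -0.25,"spin": 0},{"hand": -1,"tx": 0,"ty": 0,"tz": -0.254,"spin": 0},{"hand": -1,"tx": 0,"ty": 0,"tz": -0.254,"spin": 0}]'

```text
time_s: 10.4
tcp_pos: [533.7, 27.4, 277.7]
ee_rot: [-0.0, 1.0, -0.0, 0.0]
wrist_force: [0.7, 0.1, -1.4]
opening: 20.5
finger_force: 59.2
```

Call:
drive_tool --commands '[{"hand": -1,"tx": 0.003,"ty": -0.03,"tz": 0,"spin": 0},{"hand": -1,"tx": 0.008,"ty": -0.1,"tz": 0,"spin": 0},{"hand": -1,"tx": 0.015,"ty": -0.18,"tz": 0,"spin": 0},{"hand": -1,"tx": 0.022,"ty": -0.26,"tz": 0,"spin": 0},{"hand": -1,"tx": 0.029,"ty": -0.34,"tz": 0,"spin": 0},{"hand": -1,"tx": 0.036,"ty": -0.42,"tz": 0,"spin": 0},{"hand": -1,"tx": 0.043,"ty": -0.5,"tz": 0,"spin": 0},{"hand": -1,"tx": 0.05,"ty": -0.58,"tz": 0,"spin": 0},{"hand": -1,"tx": 0.056,"ty": -0.64,"tz": 0,"spin": 0},{"hand": -1,"tx": 0.058,"ty": -0.67,"tz": 0,"spin": 0},{"hand": -1,"tx": 0.058,"ty": -0.681,"tz": 0,"spin": 0},{"hand": -1,"tx": 0.058,"ty": -0.681,"tz": 0,"spin": 0}]'

```text
time_s: 11.6
tcp_pos: [510.3, -245.1, 277.0]
ee_rot: [0.0, 1.0, 0.0, -0.0]
wrist_force: [-0.3, -0.0, -0.4]
opening: 20.5
finger_force: 59.2
```

Run:
```python
from h import *
s=snap('side','side6'); a=robot.sense(); T=a['tcp_pos']; print(T,a['opening'],a['wrist_force'])
k=5; x0,y0=300,230
im=cv2.resize(s['frame'][y0:y0+120,x0:x0+100],None,fx=k,fy=k,interpolation=cv2.INTER_CUBIC)[:,:,::-1].copy()
P=lambda p:tuple(int(v) for v in (w2px(s,p)-[x0,y0]+.5)*k)
A=T+[4.6,0,-147.7]
cv2.line(im,P(A+[0,0,55]),P(A),(0,0,255),1)
D=[P(A+[24*np.cos(t),24*np.sin(t),55]) for t in np.linspace(0,6.28,40)]
cv2.polylines(im,[np.array(D)],True,(0,200,255),1)
for r in(14,24):
  cv2.polylines(im,[np.array([P(np.array([515.5,-245.3,65])+[r*np.cos(t),r*np.sin(t),0]) for t in np.linspace(0,6.28,40)])],True,(0,255,0),1)
cv2.imwrite('pics/c7.png',im); print(A)
```

```text
[ 510.45835124 -244.41471845  277.0810136 ] 20.763817603430653 [-0.31574629  0.29186292 -1.04827871]
[ 515.05835124 -244.41471845  129.3810136 ]
```

View pics/c7.png

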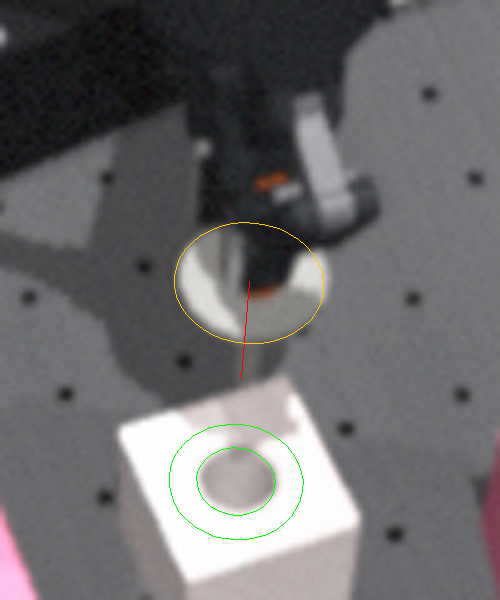

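The key is still upright (rod tip at px (248,372)) and the green overlay matches the stand hole at (236,481). I lower it in and release.

Call:
drive_tool --commands '[{"hand": -1,"tx": 0,"ty": 0,"tz": 0.03,"spin": 0},{"hand": -1,"tx": 0,"ty": 0,"tz": 0.07,"spin": 0},{"hand": -1,"tx": 0,"ty": 0,"tz": 0.11,"spin": 0},{"hand": -1,"tx": 0,"ty": 0,"tz": 0.14,"spin": 0},{"hand": -1,"tx": 0,"ty": 0,"tz": 0.17,"spin": 0},{"hand": -1,"tx": 0,"ty": 0,"tz": 0.2,"spin": 0},{"hand": -1,"tx": 0,"ty": 0,"tz": 0.23,"spin": 0},{"hand": -1,"tx": 0,"ty": 0,"tz": 0.26,"spin": 0},{"hand": -1,"tx": 0,"ty": 0,"tz": 0.28,"spin": 0},{"hand": -1,"tx": 0,"ty": 0,"tz": 0.29,"spin": 0},{"hand": -1,"tx": 0,"ty": 0,"tz": 0.296,"spin": 0},{"hand": -1,"tx": 0,"ty": 0,"tz": 0.296,"spin": 0}]'

```text
time_s: 12.85
tcp_pos: [510.7, -245.1, 159.0]
ee_rot: [-0.0, 1.0, 0.0, 0.0]
wrist_force: [-0.2, 1.0, -0.5]
opening: 20.7
finger_force: 59.2
```

Call:
drive_tool --commands '[{"hand": -1,"tx": 0,"ty": 0,"tz": 0.003,"spin": 0},{"hand": -1,"tx": 0,"ty": 0,"tz": 0.003,"spin": 0},{"hand": -0.4,"tx": 0,"ty": 0,"tz": 0.003,"spin": 0},{"hand": -0.2,"tx": 0,"ty": 0,"tz": 0.003,"spin": 0},{"hand": 0.2,"tx": 0,"ty": 0,"tz": 0.003,"spin": 0},{"hand": 0.6,"tx": 0,"ty": 0,"tz": 0.003,"spin": 0},{"hand": 1,"tx": 0,"ty": 0,"tz": 0.003,"spin": 0},{"hand": 1,"tx": 0,"ty": 0,"tz": 0.003,"spin": 0},{"hand": 1,"tx": 0,"ty": 0,"tz": 0.003,"spin": 0},{"hand": 1,"tx": 0,"ty": 0,"tz": 0.003,"spin": 0},{"hand": 1,"tx": 0,"ty": 0,"tz": 0.003,"spin": 0},{"hand": 1,"tx": 0,"ty": 0,"tz": 0.003,"spin": 0}]'

```text
time_s: 14.05
tcp_pos: [510.6, -245.0, 157.8]
ee_rot: [-0.0, 1.0, 0.0, -0.0]
wrist_force: [-0.4, 0.0, 0.2]
opening: 85.4
finger_force: 0.0
```

Call:
drive_tool --commands '[{"hand": 1,"tx": 0,"ty": 0,"tz": -0.05,"spin": 0},{"hand": 1,"tx": 0,"ty": 0,"tz": -0.12,"spin": 0},{"hand": 1,"tx": 0,"ty": 0,"tz": -0.2,"spin": 0},{"hand": 1,"tx": 0,"ty": 0,"tz": -0.28,"spin": 0},{"hand": 1,"tx": 0.1,"ty": 0,"tz": -0.4,"spin": 0},{"hand": 1,"tx": 0.2,"ty": 0,"tz": -0.45,"spin": 0},{"hand": 1,"tx": 0.3,"ty": 0,"tz": -0.45,"spin": 0},{"hand": 1,"tx": 0.4,"ty": 0,"tz": -0.45,"spin": 0},{"hand": 1,"tx": 0.4,"ty": 0,"tz": -0.45,"spin": 0},{"hand": 1,"tx": 0.4,"ty": 0,"tz": -0.45,"spin": 0}]'

```text
time_s: 15.05
tcp_pos: [350.3, -245.2, 338.2]
ee_rot: [0.0, 1.0, -0.0, 0.001]
wrist_force: [-0.1, 0.3, -0.6]
opening: 85.4
finger_force: 0.0
```

Run:
```python
from h import *
s=snap('side','side7'); a=robot.sense(); print(a['tcp_pos'],a['opening'],a['wrist_force'],a['time_s'])
o=load('side0')['frame'].astype(int); n=s['frame'].astype(int)
def om(f):
    h=cv2.cvtColor(f[290:335,330:365].astype(np.uint8),cv2.COLOR_RGB2HSV); return np.argwhere((h[...,0]<18)&(h[...,1]>150)&(h[...,2]>90))[:,::-1]+[330,290]
for f in(o,n): p=om(f); print('orange',len(p),p.min(0),p.max(0),p.mean(0))
d=np.abs(o-n).sum(2)
print('stand diff',d[300:365,320:375].mean(),'dark reader diff',d[140:200,250:330].mean(),'green tray',d[200:280,215:275].mean())
```

```text
[ 351.08083578 -245.32762296  338.29115282] 85.16711427120461 [0.583913   0.33250887 0.07666474] 15.1
orange 230 [343 300] [354 327] [347.75652174 314.2173913 ]
orange 206 [343 301] [354 327] [348.01941748 316.28640777]
stand diff 28.97006993006993 dark reader diff 25.54104166666667 green tray 136.06541666666666
```

The handle's pixel bounds match the original seated key, the tray is out, and the dark reader looks unchanged.

```bash
python3 -c "
from station import robot
print(robot.hand_in())"
```

```text
the job is handed in; nothing more can be done
None
```

The job is handed in at about 15 s of the 54 s limit: the green-lit reader's tray sprang out, the key is back upright in its stand, and the dark reader's tray stayed shut. The hand-in returned no verdict, so this rests on my camera checks.

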